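Set the rod oven and hold its lid half open

TASK

Get the electrode-drying oven ready for loading: with its lid still shut, turn the numbered heat dial to click position 3 and let go of the dial. Then lift the lid by its black roller handle to 45 degrees open (give or take 5) and keep holding it there by the handle: the lid falls shut by itself, so your program finishes while the gripper still holds it still at that angle. Leave the other things on the bench where they lie.

Things in the scene. Friction and masses are not known exactly. Their poses are not given: they have to be found in the camera images.
- oven: Grey sheet-steel electrode oven, fixed. Origin on the bench under the centre of its chamber (180 mm along its x, 200 mm along y, rim 102 mm high); x points to the hinge side at the back, y to its left, z up; place and yaw (within 0.3 rad of 0) vary. A dark control housing (140 x 104 mm, top 106 mm high) with the heat dial stands at its right-hand (-y) end.
- heat_dial (a joint): Angle of the heat dial, rad: 0, 0.45, 0.90, 1.35 at click positions 1, 2, 3, 4; grows as it turns clockwise seen from above. A spring click pulls it into the nearest position (under 0.3 N m to turn over); it starts in position 1 or 2.
- dial_grip (a point): Point on the dial's upright axis half-way up its black grip bar; in the oven's frame at (-15, -154, 136) mm. The bar, 14 mm wide, 44 long and 30 high (16 below to 14 above this point), is gripped from above on its long sides and turns with the dial: the yaw of its length is the oven's yaw + 0.675 - dial angle. The sleeve below it, 84 mm across, has its top 16 mm below this point.
- dial_index (a point): Fixed white index line on the housing at the robot-side (oven -x) edge of the dial sleeve. The sleeve carries raised white numerals 1 to 4 round its top; the numeral that stands at this line is the setting. Oven frame (-64, -154, 108) mm.
- oven_lid (a joint): Opening angle of the lid, rad: 0 shut, 0.785 is 45 degrees, stop at 1.4. It falls shut from any angle when let go. Lid and handle weigh 0.3 to 0.6 kg.
- lid_hinge (a point): Middle of the lid's hinge line, on the far (+x) top edge of the oven: in the oven's frame at (92, 0, 106) mm. The hinge line runs along the oven's y. Does not move with the lid.
- handle_center (a point): Black roller handle: cylinder 26 mm in diameter, 30 mm long along the oven's y, on a steel post near the lid's front edge. This point is its centre, 40 mm above the lid. Lid shut, it lies 157 mm towards the robot (oven -x) from the hinge and 45 mm up; it turns with the lid. Pinched from above by its flat ends (fingers closing along the oven's y), it can pivot in the fingers as the lid swings.
- tin: Bystander: small worn steel tin, 96x132x49 mm.
- holder: Bystander: electrode holder, 32x203x46 mm.
- pliers: Bystander: pliers with red grips, 66x187x16 mm.
- tube: Bystander: rusty square tube offcut, 40x64x40 mm.
- spanner: Bystander: spanner, 33x205x8 mm.
- bolt: Bystander: bolt lying before the oven, 29x72x26 mm.
- nut: Bystander: nut lying before the oven, 30x34x16 mm.

How it is judged:
On the way, in this order (a step that is already met when the one before it is completed fails the run):
1. the heat dial is at position 3 and let go, with the lid still shut (value of joint heat_dial between 0.8 and 1 rad and value of joint oven_lid below 0.08 rad and contact force between the fingers and anything else below 0.2 N), for 0.2 s.
2. the lid is held 45 degrees open by its handle (value of joint oven_lid between 0.68 and 0.89 rad and contact force between the fingers and oven_lid above 1 N and distance between the grasp point and handle_center below 0.035 m and velocity of joint oven_lid between -0.15 and 0.15 rad/s), for 0.3 s.
At the end, for the whole second after the job is handed in: The gripper's fingers hold the lid by its roller handle (contact force over 1 N, grasp within 35 mm of the centre of the handle), the lid stands still at 45 degrees within 6 degrees (0.68 to 0.89 rad), and the heat dial is still at position 3 (0.80 to 1.00 rad) (all of step 2 and value of joint heat_dial between 0.8 and 1 rad and height (world z) of handle_center above 0.21 m); the arm keeps its last pose, push and grip.
It fails at once if a bystander was moved more than 3 cm (distance of any of tin, holder, pliers, tube, spanner, bolt, nut from where it was at the start of the episode above 0.03 m).
It also fails if it takes over 42 s, if anything falls off the work surface, if the arm or the gripper's body presses on something with over 40 N, if the wrist force passes 120 N, or if a joint passes its speed limit or range.

ROBOT

A 6-joint arm with a two-finger parallel gripper is mounted at the origin on a cart in front of the work surface, level with it; the furniture and walls round the work are solid. World frame = base frame: x ahead of the robot, y to its left, z up, the work surface at z = 0. Lengths are in m, angles in rad, forces in N, time in s.
With the tool pointing down it reaches from about 0.35 to 0.8 m from the base axis. Payload 7.3 kg.
Tool frame: the origin (TCP) lies on the centre line of the jaws, within the pads' length; the fingertips stand 19 mm ahead of it and the grasp point (between the pads) is the TCP; z points along the fingers, y is the line along which they close (so a half turn about z gives the same grasp; the last joint's range is limited). The gripper opens to 85 mm and grips with 20 to 120 N. Pads are 22 mm wide; open, the fingers measure 114 mm over their backs; the gripper's body (76 mm by 85 mm) begins 54 mm behind the grasp point. The pads swing forward as they close: fully open they stand 13 mm farther back than shut.
Start: joints at [1.037, 0.342, 1.524, -0, 1.275, -0.146], TCP at [0.199, 0.486, 0.25] pointing down, gripper open.
Joint ranges: [-2.53, 2.53], [-0.77, 2.02], [0.04, 2.7], [-1, 4.14], [0.28, 2.66], [-3.11, 3.11]. Speed limits (rad/s): [2.57, 2.57, 3.14, 3.14, 3.14, 3.14].

INTERFACE

Orientations are given as a rotation vector (axis times angle).
In Python, from rig import bot gives the robot as it stands.
- The arm moves only by the shell command python3 -m creep 'ROWS'. ROWS is JSON, a list that holds one entry, the list of rows, each a list of 5 numbers: the opening, from 0 (shut) to 1 (fully open), then the shift along the tool's x, y, z in units of 25 mm (1.0 is 25 mm), then the turn about the tool's z in units of 5 degrees (1.0 is 5 degrees). In form: [[[hand, dx, dy, dz, roll], ...]]. A call has 1 to 8 rows; each row shifts and turns the commanded pose from where the row before left it, along the tool's axes as they then stand; what a row does not reach is not made up. A row lasts 1/12 s, in which the tool goes at most 41.7 mm and 7.16 degrees, less where a joint would pass 70% of its speed; a pose out of reach is approached as far as the arm can. A call is refused whole if a number of a shift passes 1 or a number of a turn 1, either way. A call with a gripper value outside its range is refused whole. The fingers move at their own pace and stop on an object; the grip force is fixed at half the most. Time passes only in rows, so rows that do not move let the fingers close. It gives the time, the measured TCP pose, the force, the opening and the grip force at its end, in the units of the state.
- bot.observe(): the state, without advancing time (a new reading comes with each control period).
- bot.read_camera(name): name is "scene" or "top"; returns the picture (480x640x3 uint8, blue, green, red); there is no depth.
- bot.calibration(name): a dict with "fovy" (degrees; the focal length in pixels is half the picture's height over the tangent of half this angle, whatever the lens; pixels are square), "cx", "cy" (the principal point, pixels), "extrinsics" (4x4, takes a point from world to camera coordinates). Camera axes: x right, y up, looking along -z (the intrinsics and any distortion apply to the point x, -y, -z); pixel columns grow to the right and rows downward; lengths in m; the calibration is good to about 2 mm. A picture is of the moment at which its call begins. calibration takes no time and is no camera call.
- bot.close_job(): hands the job in; it is judged then, once.
The state is a dict: "t": time; "joints": joint angles; "dq": joint speeds; "tau": joint torques, N m; "position": TCP position; "orientation": TCP orientation; "wrist_force": force on the tool from outside, world axes, zero at the start; "torque": the same for the moment, N m; "width": opening from 0.0 (shut) to 1.0 (fully open); "finger_force": force on a finger pad.
Only numpy, scipy, OpenCV 4.12 (cv2) and the standard library are available. Lean on these libraries where they do the work, as an engineer would, in place of code of your own. Each camera call takes 0.05 s, during which the arm holds its last target. There are 200 camera calls.

## Working session

There is one attempt and no reset: what is moved stays moved. The work goes in short steps, Python scripts to look and compute and a shell command to move; the robot and the scene stay as the last step left them, time stands still between calls to the robot, and variables do not carry over. Pictures are saved under pics/ and viewed, at most 10 in all, crops included, and the job is handed in when it is done.

```bash
ls; mkdir -p pics; python3 - <<'E'
from rig import bot
import cv2,numpy as np
s=bot.observe(); print({k:np.round(v,3).tolist() for k,v in s.items()})
for n in("scene","top"):
    cv2.imwrite(f"pics/{n}0.png",bot.read_camera(n)); c=bot.calibration(n); print(n,{k:np.round(v,4).tolist() if not isinstance(v,str) else v for k,v in c.items()})
E
```

```text
pics
{'t': 0.0, 'joints': [1.037, 0.343, 1.525, -0.0, 1.275, -0.146], 'dq': [-0.002, -0.0, 0.001, -0.002, -0.0, 0.0], 'tau': [-0.001, -43.368, -24.601, -0.0, 0.008, -0.0], 'position': [0.198, 0.486, 0.25], 'orientation': [-0.605, -3.082, 0.002], 'wrist_force': [-0.044, -0.302, -0.357], 'torque': [-0.023, 0.002, 0.056], 'finger_force': 0.0, 'width': 1.002}
scene {'fovy': 42.9842, 'cx': 314.2888, 'cy': 240.9134, 'extrinsics': [[0.7207, -0.6931, 0.0141, -0.3634], [0.3835, 0.4156, 0.8247, -0.3161], [-0.5775, -0.589, 0.5654, -1.2879], [0.0, 0.0, 0.0, 1.0]]}
top {'fovy': 51.4206, 'cx': 321.2022, 'cy': 231.4948, 'extrinsics': [[-0.0195, -0.9997, -0.0178, 0.0295], [0.9967, -0.0208, 0.078, -0.536], [-0.0784, -0.0162, 0.9968, -1.1831], [0.0, 0.0, 0.0, 1.0]]}
```

View pics/scene0.png

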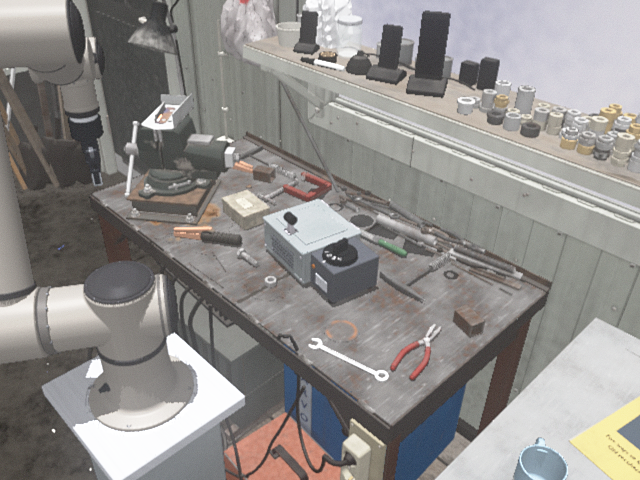

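View pics/top0.png

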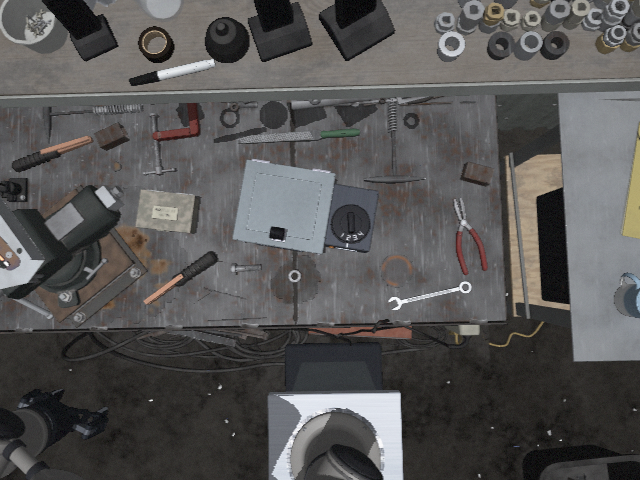

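Scene view: the grey oven lid is at about (312,228), handle at (290,217), dial at (340,250). Top view: handle near (277,233), dial near (350,223), numerals on its robot-facing edge. I'll enlarge both views and segment.

```bash
python3 - <<'E'
import cv2,numpy as np
t=cv2.imread("pics/top0.png")[150:265,225:385]; s=cv2.imread("pics/scene0.png")[190:305,255:385]
a=cv2.resize(t,None,fx=5,fy=5,interpolation=cv2.INTER_CUBIC)
b=cv2.resize(s,None,fx=5,fy=5,interpolation=cv2.INTER_CUBIC)
cv2.imwrite("pics/top0z.png",a);cv2.imwrite("pics/scene0z.png",b)
E
```

```text
(no output)
```

View pics/top0z.png

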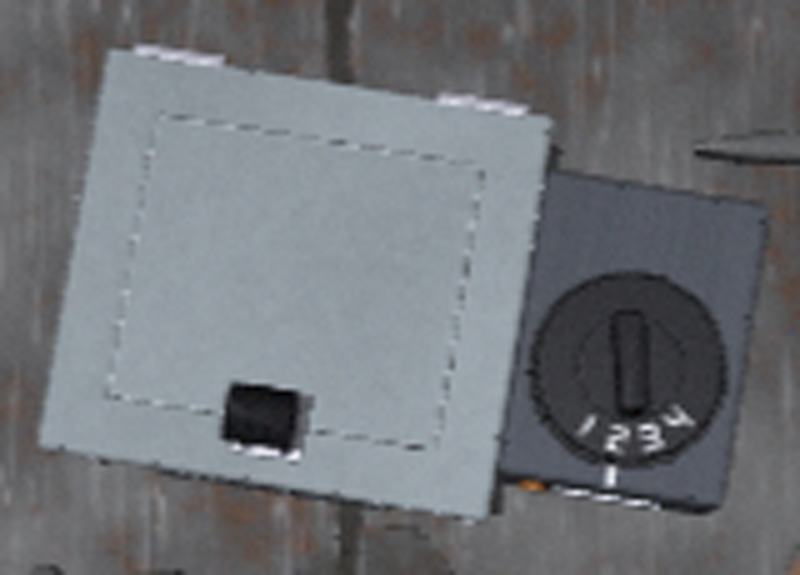

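View pics/scene0z.png

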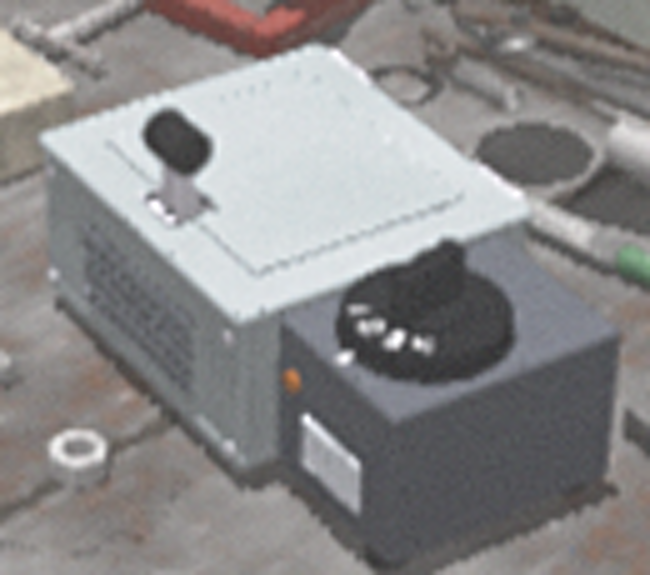

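The zoom shows numeral 2 at the index line, so the dial starts at position 2. The lid and handle are clearly visible in both views. Next I'll segment and triangulate.

```bash
cat > h.py <<'E'
from rig import bot
import cv2,numpy as np
def cam(n):
    c=bot.calibration(n); E=np.array(c["extrinsics"]); f=240/np.tan(np.radians(c["fovy"])/2)
    K=np.array([[f,0,c["cx"]],[0,f,c["cy"]],[0,0,1]]); return K@np.diag([1,-1,-1])@E[:3]
P={n:cam(n) for n in("scene","top")}
def tri(t,s):
    X=cv2.triangulatePoints(P["top"],P["scene"],np.array(t,float).reshape(2,1),np.array(s,float).reshape(2,1))[:,0]; return X[:3]/X[3]
def plane(n,p,z):
    M=P[n]; A=np.c_[M[:,0],M[:,1],-np.array([p[0],p[1],1])]; return np.linalg.solve(A,-(M[:,3]+M[:,2]*z))[:2]
def proj(n,X):
    q=P[n]@np.r_[X,1]; return q[:2]/q[2]
E
python3 - <<'E'
from h import *
def big(m,seed):
    n,l,st,c=cv2.connectedComponentsWithStats(m.astype(np.uint8)); 
    k=l[seed[1],seed[0]]; return (l==k).astype(np.uint8),st[k],c[k]
R={}
for n,ls,hs,ds in(("top",(290,200),(277,233),(338,233)),("scene",(320,225),(290,217),(345,262))):
    im=cv2.imread(f"pics/{n}0.png"); v=im.max(2)
    m,st,c=big((v>(125 if n=="top" else 165)),ls); m=cv2.morphologyEx(m,cv2.MORPH_OPEN,np.ones((5,5)))
    cn=max(cv2.findContours(m,0,cv2.CHAIN_APPROX_NONE)[0],key=cv2.contourArea); h=cv2.convexHull(cn)
    q=cv2.approxPolyDP(h,6,True)[:,0]; print(n,"lid",st.tolist(),q.tolist())
    m,st,c=big(v<75,hs); print("handle",st.tolist(),c)
    R[n]=c
    m,st,c=big(v<62,ds);print("dial",st.tolist(),c)
X=tri(R["top"],R["scene"]);print("handle",X,proj("top",X)-R["top"],proj("scene",X)-R["scene"])
# hand-read lid corners from the zooms
z=lambda p,o:(np.array(p)+.5)/5-.5+o
T=[z(p,(225,150)) for p in[(107,50),(552,117),(40,447),(492,520)]]
S=[z(p,(255,190)) for p in[(318,45),(530,208),(42,138),(238,322)]]
for t,s in zip(T,S):
    X=tri(t,s);print(X.round(4),(proj("top",X)-t).round(2),(proj("scene",X)-s).round(2),plane("top",t,.106).round(4))
for t,s in[((610,465),(343,358))]: print("idx",tri(z(t,(225,150)),z(s,(255,190))),plane("top",z(t,(225,150)),.107))
print("bar top", [plane("top",z(p,(225,150)),.15).round(4) for p in((628,312),(635,410),(630,361))], "sleeve",plane("top",z((627,368),(225,150)),.12))
E
```

```text
top lid [233, 159, 102, 96, 7186] [[247, 160], [333, 173], [321, 252], [233, 238]]
handle [270, 227, 15, 13, 167] [276.9760479  232.74251497]
dial [0, 0, 640, 480, 198263] [325.46812567 187.92225478]
scene lid [263, 199, 111, 56, 2865] [[362, 233], [301, 253], [265, 216], [323, 200]]
handle [0, 0, 640, 480, 282878] [327.95122986 241.41920545]
dial [0, 0, 640, 480, 304384] [321.18217778 240.18842646]
handle [0.57348256 0.07747746 0.07892846] [ 18.01618427 -18.63168171] [-14.67519837  -0.93899802]
[0.6956 0.1846 0.1128] [-0.18  0.2 ] [ 0.14 -0.01] [0.6976 0.1854]
[ 0.6583 -0.0146  0.1155] [-0.76  0.84] [ 0.65 -0.07] [ 0.6621 -0.0165]
[0.5168 0.2157 0.1121] [ 0.04 -0.04] [-0.03 -0.  ] [0.5171 0.217 ]
[0.4781 0.0158 0.1137] [-0.74  0.84] [ 0.67 -0.01] [0.4802 0.0143]
idx [ 0.50084339 -0.03644752  0.10858085] [ 0.50366188 -0.03903089]
bar top [array([ 0.5673, -0.0469]), array([ 0.5248, -0.0489]), array([ 0.546 , -0.0472])] sleeve [ 0.54586111 -0.04712956]
```

```bash
cat >> h.py <<'E'
from scipy.spatial.transform import Rotation as Ro
def go(xyz,yaw):  # remaining shift in tool units (present axes) and roll units, tool y at given yaw
    s=bot.observe(); R=Ro.from_rotvec(s["orientation"]).as_matrix(); y=np.arctan2(R[1,1],R[0,1])
    d=(y-yaw+np.pi/2)%np.pi-np.pi/2
    print("t",round(s["t"],2),"pos",np.round(s["position"],4),"yaw",round(y,3),"units",(R.T@(np.array(xyz)-s["position"])/.025).round(2),"roll",round(np.degrees(d)/5,2),
     "F",np.round(s["wrist_force"],1),"ff",np.round(s["finger_force"],1),"w",round(float(s["width"]),3),"q6",round(s["joints"][5],2),"tz",R[:,2].round(3))
E
python3 - <<'E'
from h import *
im=cv2.imread("pics/scene0.png"); 
def blob(n,box,th):
    im=cv2.imread(f"pics/{n}0.png").max(2); x0,y0,x1,y1=box; m=(im[y0:y1,x0:x1]<th).astype(np.uint8)
    k,l,st,c=cv2.connectedComponentsWithStats(m); i=1+st[1:,4].argmax(); print(n,st[i]+[x0,y0,0,0,0],c[i]+[x0,y0]); 
    pts=np.argwhere(l==i)[:,::-1]+[x0,y0]; return cv2.minAreaRect(pts.astype(np.float32))[0]
t=blob("top",(266,222,290,246),90); s=blob("scene",(281,208,300,227),110)
X=tri(t,s); print("handle",t,s,X,proj("top",X)-t,proj("scene",X)-s)
z=lambda p,o:(np.array(p)+.5)/5-.5+o
# dial sleeve: midpoint of disc (its upper rim), both views, from the zooms
t=z((627,368),(225,150)); s=z((426,318),(255,190)); X=tri(t,s); print("sleeve",X,proj("top",X)-t)
go((.546,-.047,.25),1.62)
E
```

```text
top [269 227  17  14 178] [277.01123596 232.84269663]
scene [284 212  13  13 111] [290.         218.18918919]
handle (277.01763916015625, 232.6705780029297) (290.0000305175781, 218.00003051757812) [0.52432033 0.11271558 0.15418873] [-0.48996041  0.5601165 ] [0.41636565 0.00204988]
sleeve [ 0.54557332 -0.04668567  0.11623654] [-0.26381198  0.29294382]
t 0.1 pos [0.1983 0.4858 0.2497] yaw 1.183 units [-20.93 -14.47   0.  ] roll -5.01 F [ 0.8 -0.1 -0.1] ff 0.0 w 0.999 q6 -0.15 tz [-0.001 -0.001 -1.   ]
```

The measurements agree. The handle is at (0.524, 0.113, 0.153) and the dial axis at (0.546, -0.047). The oven yaw is about -0.175.

```bash
python3 -m creep '[[[1,-0.9,-0.62,0,0],[1,-0.9,-0.62,0,0],[1,-0.9,-0.62,0,0],[1,-0.9,-0.62,0,0],[1,-0.9,-0.62,0,0],[1,-0.9,-0.62,0,0],[1,-0.9,-0.62,0,0],[1,-0.9,-0.62,0,0]]]'
python3 -m creep '[[[0.6,-0.9,-0.62,0,0],[0.6,-0.9,-0.62,0,0],[0.6,-0.9,-0.62,0,0],[0.6,-0.9,-0.62,0,0],[0.6,-0.9,-0.62,0,0],[0.6,-0.9,-0.62,0,0],[0.6,-0.9,-0.62,0,0],[0.6,-0.9,-0.62,0,0]]]'
python3 -m creep '[[[0.6,-0.9,-0.62,0,0],[0.6,-0.9,-0.62,0,0],[0.6,-0.9,-0.62,0,0],[0.6,-0.9,-0.62,0,0],[0.6,-0.9,-0.62,0,0],[0.6,-0.9,-0.62,0,0],[0.6,-0.9,-0.62,0,0],[0.6,0,0,0,0]]]'
python3 -m creep '[[[0.6,0,0,0,-1],[0.6,0,0,0,-1],[0.6,0,0,0,-1],[0.6,0,0,0,-1],[0.6,0,0,0,-1],[0.6,0,0,0,0],[0.6,0,0,0,0]]]'
python3 -c "from h import *; go((.546,-.047,.145),1.62)"
```

```text
t: 0.77
position: [0.3186, 0.3019, 0.2501]
orientation: [-0.605, -3.082, 0.001]
wrist_force: [0.2, 0.1, 0.6]
width: 1.005
finger_force: 0.0
t: 1.43
position: [0.4383, 0.119, 0.2501]
orientation: [-0.605, -3.082, 0.0]
wrist_force: [1.1, -0.1, -0.6]
width: 0.597
finger_force: 0.0
t: 2.1
position: [0.5447, -0.0435, 0.2495]
orientation: [0.61, 3.081, -0.002]
wrist_force: [-1.0, 0.1, -0.5]
width: 0.602
finger_force: 0.0
t: 2.68
position: [0.5425, -0.0393, 0.25]
orientation: [0.073, -3.14, -0.001]
wrist_force: [-0.3, 0.1, 0.6]
width: 0.6
finger_force: 0.0
t 2.68 pos [ 0.5425 -0.0393  0.25  ] yaw 1.617 units [-0.13 -0.31  4.2 ] roll -0.03 F [-0.3  0.1  0.6] ff 0.0 w 0.6 q6 -1.83 tz [-0.001  0.    -1.   ]
```

```bash
python3 -m creep '[[[0.6,-0.13,-0.31,0.6,0],[0.6,0,0,0.8,0],[0.6,0,0,0.8,0],[0.6,0,0,0.6,0],[0.6,0,0,0.5,0],[0.6,0,0,0,0],[0.6,0,0,0,0]]]'
python3 - <<'E'
from h import *
go((.546,-.047,.145),1.62)
a=bot.read_camera("scene")[150:290,270:420]; b=bot.read_camera("top")[150:290,270:420]
cv2.imwrite("pics/near.png",cv2.resize(np.hstack([a,b]),None,fx=2.66,fy=2.66,interpolation=cv2.INTER_CUBIC))
E
```

```text
t: 3.27
position: [0.5461, -0.0471, 0.1675]
orientation: [0.074, -3.139, -0.001]
wrist_force: [0.3, 0.0, 0.3]
width: 0.6
finger_force: 0.0
t 3.27 pos [ 0.5461 -0.0471  0.1675] yaw 1.618 units [0.  0.  0.9] roll -0.03 F [0.3 0.  0.3] ff 0.0 w 0.6 q6 -1.84 tz [-0.001  0.    -1.   ]
```

View pics/near.png

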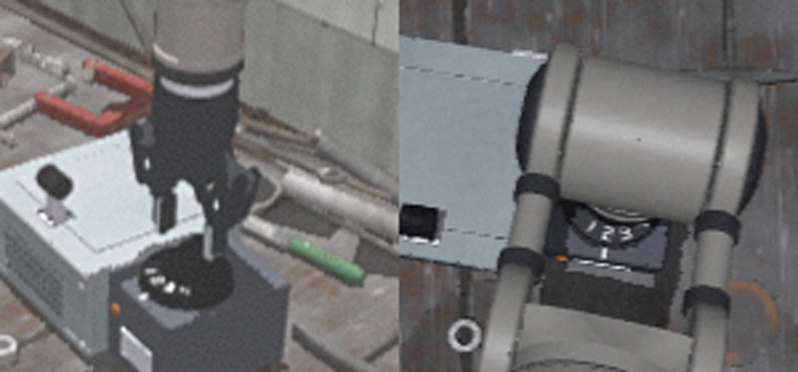

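The scene view has the fingers over the dial at about (190,225) in the crop, one on each side of the bar. In the top view the numerals stay visible, with 2 at the index near (605,245). Next I descend and close.

```bash
python3 -m creep '[[[0.6,0,0,0.5,0],[0.6,0,0,0.4,0],[0.6,0,0,0,0],[0.4,0,0,0,0],[0.3,0,0,0,0],[0,0,0,0,0],[0,0,0,0,0],[0,0,0,0,0]]]'
python3 -m creep '[[[0,0,0,0,0],[0,0,0,0,0],[0,0,0,0,0],[0,0,0,0,0]]]'
python3 -c "from h import *; go((.546,-.047,.145),1.62-.45);print(bot.observe()['torque'])"
```

```text
t: 4.03
position: [0.5467, -0.0459, 0.1463]
orientation: [-0.076, 3.139, 0.003]
wrist_force: [-0.6, 6.3, 3.4]
width: 0.15
finger_force: 60.1
t: 4.37
position: [0.5467, -0.0459, 0.1463]
orientation: [-0.076, 3.139, 0.003]
wrist_force: [-0.1, 7.2, 3.7]
width: 0.146
finger_force: 60.1
t 4.37 pos [ 0.5467 -0.0459  0.1463] yaw 1.619 units [ 0.03 -0.04  0.05] roll 5.15 F [-0.1  7.2  3.7] ff 60.1 w 0.146 q6 -1.85 tz [ 0.001  0.002 -1.   ]
[ 0.9078014   0.14575787 -0.05666019]
```

```bash
python3 -m creep '[[[0,0,0.03,0,0.6],[0,0,0.03,0,0.8],[0,0,0,0,0.8],[0,0,0,0,0.8],[0,0,0,0,0.8],[0,0,0,0,0.8],[0,0,0,0,0.6],[0,0,0,0,0]]]'
python3 -m creep '[[[0,0,0,0,0],[0,0,0,0,0],[0,0,0,0,0]]]'
python3 -c "from h import *; go((.546,-.047,.145),1.62-.45);print(bot.observe()['torque'])"
```

```text
t: 5.03
position: [0.5466, -0.0456, 0.1462]
orientation: [0.635, 3.076, 0.0]
wrist_force: [-1.7, 1.1, 5.5]
width: 0.145
finger_force: 60.2
t: 5.28
position: [0.5467, -0.0456, 0.1463]
orientation: [0.629, 3.077, 0.0]
wrist_force: [-1.8, 1.8, 6.3]
width: 0.15
finger_force: 60.4
t 5.28 pos [ 0.5467 -0.0456  0.1463] yaw 1.168 units [ 0.   -0.06  0.05] roll -0.03 F [-1.8  1.8  6.3] ff 60.4 w 0.15 q6 -1.39 tz [ 0.001 -0.    -1.   ]
[ 0.15052439  0.35579556 -0.01114056]
```

Turned 0.45 rad with little remaining torque. Now I release, rise straight up and check the dial.

```bash
python3 -m creep '[[[0.3,0,0,0,0],[0.6,0,0,0,0],[0.6,0,0,0,0],[0.6,0,0,0,0],[0.6,0,0,0,0],[0.6,0,0,0,0],[0.6,0,0,0,0],[0.6,0,0,0,0]]]'
python3 -m creep '[[[0.6,0,0,-0.5,0],[0.6,0,0,-0.9,0],[0.6,0,0,-0.9,0],[0.6,0,0,-0.9,0],[0.6,0,0,-0.9,0],[0.6,0,0,0,0],[0.6,0,0,0,0]]]'
python3 - <<'E'
from h import *
go((.523,.112,.25),1.396)
a=bot.read_camera("scene")[180:300,255:405]; b=bot.read_camera("top")[150:270,270:420]
cv2.imwrite("pics/rel.png",cv2.resize(np.hstack([a,b]),None,fx=2.66,fy=2.66,interpolation=cv2.INTER_CUBIC))
E
```

```text
t: 5.95
position: [0.5464, -0.0458, 0.1452]
orientation: [-0.632, -3.077, -0.0]
wrist_force: [1.2, 0.6, -0.1]
width: 0.6
finger_force: 0.0
t: 6.53
position: [0.5468, -0.0459, 0.2489]
orientation: [0.631, 3.075, 0.0]
wrist_force: [0.1, -0.3, 0.6]
width: 0.6
finger_force: 0.0
t 6.53 pos [ 0.5468 -0.0459  0.2489] yaw 1.166 units [ 3.36  5.43 -0.05] roll -2.64 F [ 0.1 -0.3  0.6] ff 0.0 w 0.6 q6 -1.39 tz [ 0.003 -0.001 -1.   ]
```

View pics/rel.png

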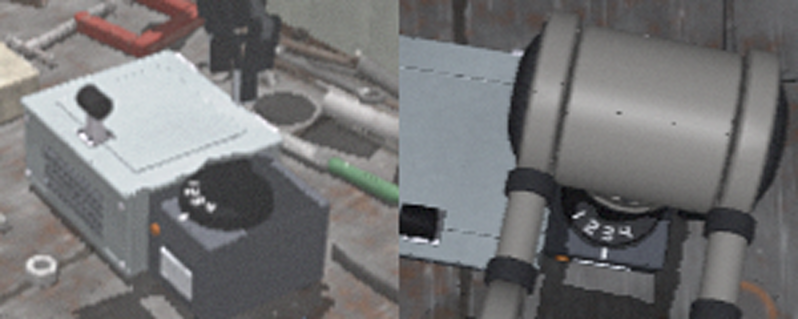

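In the top crop numeral 3 stands above the index line at about (605,240), and in the scene crop the lid is shut. The dial is at position 3. Next, over to the handle.

```bash
python3 -m creep '[[[0.9,0.56,0.9,0,0],[0.9,0.56,0.9,0,0],[0.9,0.56,0.9,0,0],[0.9,0.56,0.9,0,0],[0.9,0.56,0.9,0,0],[0.9,0.56,0.9,0,0],[0.9,0,0,0,0]]]'
python3 -m creep '[[[0.9,0,0,0,-0.9],[0.9,0,0,0,-0.9],[0.9,0,0,0,-0.84],[0.9,0,0,0,0],[0.9,0,0,0,0],[0.9,0,0,0,0]]]'
python3 -c "from h import *; go((.523,.112,.152),1.396)"
```

```text
t: 7.22
position: [0.5208, 0.1152, 0.2463]
orientation: [-0.626, -3.075, -0.001]
wrist_force: [-0.6, -0.1, -0.6]
width: 0.897
finger_force: 0.0
t: 7.72
position: [0.5222, 0.1111, 0.2471]
orientation: [-0.278, -3.128, 0.0]
wrist_force: [0.5, -0.5, -0.3]
width: 0.902
finger_force: 0.0
t 7.72 pos [0.5222 0.1111 0.2471] yaw 1.394 units [-0.03  0.04  3.8 ] roll -0.03 F [ 0.5 -0.5 -0.3] ff 0.0 w 0.902 q6 -1.33 tz [-0.001 -0.    -1.   ]
```

```bash
python3 -m creep '[[[0.9,0,0,0.7,0],[0.9,0,0,0.8,0],[0.9,0,0,0.8,0],[0.9,0,0,0.7,0],[0.9,0,0,0.5,0],[0.9,0,0,0.3,0],[0.9,0,0,0,0],[0.7,0,0,0,0]]]'
python3 -m creep '[[[0.55,0,0,0,0],[0.5,0,0,0,0],[0.45,0,0,0,0],[0.42,0,0,0,0],[0.4,0,0,0,0],[0,0,0,0,0],[0,0,0,0,0],[0,0,0,0,0]]]'
python3 -m creep '[[[0,0,0,0,0],[0,0,0,0,0],[0,0,0,0,0],[0,0,0,0,0]]]'
python3 -c "from h import *; go((.523,.112,.152),1.396)"
```

```text
t: 8.38
position: [0.5225, 0.1113, 0.1529]
orientation: [-0.276, -3.129, -0.0]
wrist_force: [0.1, 0.1, 0.8]
width: 0.777
finger_force: 0.0
t: 9.05
position: [0.5235, 0.1153, 0.1546]
orientation: [0.275, 3.125, 0.011]
wrist_force: [0.8, 18.2, 5.9]
width: 0.339
finger_force: 59.9
t: 9.38
position: [0.5235, 0.1153, 0.1546]
orientation: [0.275, 3.126, 0.011]
wrist_force: [0.9, 18.0, 5.5]
width: 0.34
finger_force: 59.9
t 9.38 pos [0.5235 0.1153 0.1546] yaw 1.395 units [-0.   -0.13  0.1 ] roll -0.01 F [ 0.9 18.   5.5] ff 59.9 w 0.34 q6 -1.33 tz [ 0.005  0.007 -1.   ]
```

The grasp width is 29 mm, which matches the 30 mm roller. I'll relieve the sideways load, then lift along the arc.

```bash
python3 -m creep '[[[0,0,0.08,0,0],[0,0,0.07,0,0],[0,0,0,0,0],[0,0,0,0,0]]]'
python3 -m creep '[[[0,-0.08,0,-0.24,0],[0,-0.08,0,-0.24,0],[0,-0.10,0,-0.24,0],[0,-0.10,0,-0.24,0],[0,-0.12,0,-0.23,0],[0,-0.12,0,-0.23,0],[0,0,0,0,0],[0,0,0,0,0]]]'
python3 -c "
from h import *
go((.523+.0148*.985,.115-.0148*.175,.152+.0354),1.396)"
```

```text
t: 9.72
position: [0.5235, 0.1155, 0.1546]
orientation: [0.275, 3.127, 0.002]
wrist_force: [-2.6, 0.2, 8.3]
width: 0.338
finger_force: 60.4
t: 10.38
position: [0.538, 0.1127, 0.1886]
orientation: [0.275, 3.129, 0.001]
wrist_force: [2.0, 4.5, -4.6]
width: 0.339
finger_force: 60.3
t 10.38 pos [0.538  0.1127 0.1886] yaw 1.396 units [ 0.02 -0.02  0.05] roll -0.0 F [ 2.   4.5 -4.6] ff 60.3 w 0.339 q6 -1.33 tz [ 0.001  0.001 -1.   ]
```

```bash
python3 -m creep '[[[0,-0.13,0,-0.22,0],[0,-0.14,0,-0.22,0],[0,-0.15,0,-0.21,0],[0,-0.15,0,-0.20,0],[0,-0.16,0,-0.20,0],[0,-0.17,0,-0.19,0],[0,-0.18,0,-0.18,0],[0,-0.18,0,-0.18,0]]]'
python3 -m creep '[[[0,-0.19,0,-0.17,0],[0,-0.20,0,-0.16,0],[0,-0.21,0,-0.15,0],[0,-0.21,0,-0.15,0],[0,-0.22,0,-0.14,0],[0,-0.22,0,-0.13,0],[0,0,0,0,0],[0,0,0,0,0]]]'
python3 - <<'E'
from h import *
go((.523+.0777*.985,.1155-.0777*.175,.152+.0978),1.396)
p=np.array(bot.observe()["position"]); ux=np.array([.985,-.175])
# lid angle from TCP rise and advance since the grasp at (.5235,.1155,.1546)
dx=(p[:2]-[.5235,.1155])@ux; dz=p[2]-.1546
print(dx,dz,np.arctan2(.045+dz,.157-dx)-.279, np.hypot(.045+dz,.157-dx))
a=bot.read_camera("scene")[150:300,245:395]; b=bot.read_camera("top")[140:290,220:370]
cv2.imwrite("pics/up.png",cv2.resize(np.hstack([a,b]),None,fx=2.66,fy=2.66,interpolation=cv2.INTER_CUBIC))
E
```

```text
t: 11.05
position: [0.5687, 0.107, 0.2281]
orientation: [-0.274, -3.128, 0.0]
wrist_force: [2.3, 4.6, -10.7]
width: 0.338
finger_force: 59.8
t: 11.72
position: [0.6, 0.1012, 0.2512]
orientation: [0.275, 3.129, -0.001]
wrist_force: [-2.5, 0.6, -4.4]
width: 0.34
finger_force: 60.9
t 11.72 pos [0.6    0.1012 0.2512] yaw 1.396 units [0.02 0.03 0.05] roll -0.0 F [-2.5  0.6 -4.4] ff 60.9 w 0.34 q6 -1.35 tz [ 0.001 -0.    -1.   ]
0.07785717728414787 0.09656718065231693 0.7820331675242184 0.16218770923001083
```

View pics/up.png

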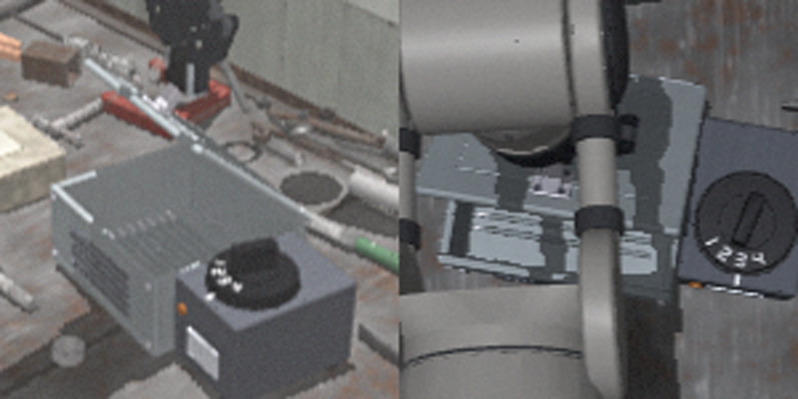

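The lid stands open with its front-left corner at about (85,62) in the scene crop, the gripper on the handle, and numeral 3 at the index near (737,262) in the top crop. I'll check the angle from the corner's ray, hold briefly, then hand in.

```bash
python3 -m creep '[[[0,0,0,0,0],[0,0,0,0,0],[0,0,0,0,0],[0,0,0,0,0],[0,0,0,0,0],[0,0,0,0,0]]]'
python3 - <<'E'
from h import *
c,s=np.cos(-.175),np.sin(-.175)
px=np.array((85,62))/2.66+[245,150]
for th in(.6,.7,.785,.87,.97):
    L=.184;x=.092-L*np.cos(th)-.005*np.sin(th)*-1;z=.106+L*np.sin(th)+.005*np.cos(th);y=.102
    print(th,proj("scene",[.587+c*x-s*y,.100+s*x+c*y,z]).round(1),px.round(1))
go((.6,.1012,.2512),1.396)
E
```

```text
t: 12.32
position: [0.5996, 0.1013, 0.2509]
orientation: [0.275, 3.129, -0.001]
wrist_force: [-0.2, -1.1, -4.2]
width: 0.336
finger_force: 61.0
0.6 [272.3 180.9] [277.  173.3]
0.7 [275.9 175. ] [277.  173.3]
0.785 [279.4 170.1] [277.  173.3]
0.87 [283.1 165.5] [277.  173.3]
0.97 [287.9 160.5] [277.  173.3]
t 12.32 pos [0.5996 0.1013 0.2509] yaw 1.396 units [-0.01 -0.   -0.01] roll -0.0 F [-0.2 -1.1 -4.2] ff 61.0 w 0.336 q6 -1.35 tz [ 0. -0. -1.]
```

```bash
python3 - <<'E'
from h import *
c,s=np.cos(-.175),np.sin(-.175)
def W(th,L,y,h=.005):
    x=.092-L*np.cos(th)+h*np.sin(th);z=.106+L*np.sin(th)+h*np.cos(th); return np.array([.587+c*x-s*y,.100+s*x+c*y,z])
print("shut pred",proj("scene",W(0,.184,.102)),"obs 263.0 217.2")
im=cv2.imread("pics/up.png"); cv2.imwrite("pics/upz.png",cv2.resize(bot.read_camera("scene")[155:235,260:360],None,fx=7,fy=7,interpolation=cv2.INTER_CUBIC))
for th in(.65,.7,.75,.8,.85):
    print(th,[((proj("scene",W(th,L,y,h))-[260,155]+.5)*7-.5).round(0).tolist() for L,y,h in((.184,.102,.005),(.184,.102,0),(.184,-.102,.005),(.157,0,.045))])
E
```

```text
shut pred [262.07030087 217.77630329] obs 263.0 217.2
0.65 [[101.0, 163.0], [95.0, 175.0], [405.0, 404.0], [352.0, 207.0]]
0.7 [[114.0, 143.0], [107.0, 154.0], [420.0, 382.0], [368.0, 191.0]]
0.75 [[128.0, 123.0], [121.0, 134.0], [435.0, 360.0], [384.0, 176.0]]
0.8 [[143.0, 103.0], [135.0, 114.0], [451.0, 339.0], [400.0, 161.0]]
0.85 [[159.0, 84.0], [150.0, 95.0], [468.0, 318.0], [417.0, 147.0]]
```

View pics/upz.png

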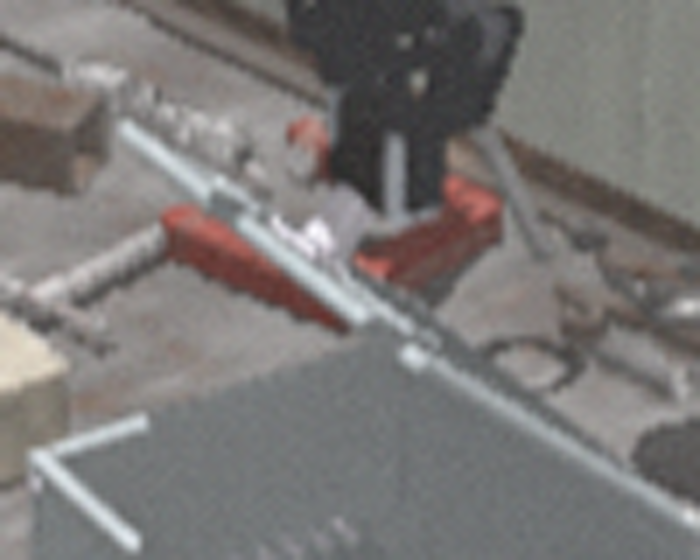

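The lid's front corner at about (125,122) in this zoom gives roughly 0.75 rad, and the TCP motion gives 0.78. Both are well inside 0.68 to 0.89, so I'm handing in.

```bash
python3 -c "
from rig import bot
print(bot.close_job()); s=bot.observe(); print(s['t'],s['finger_force'],s['position'])"
```

```text
the job is handed in; nothing more can be done
None
the job is handed in; nothing more can be done
```

The job is handed in, and no verdict came back: the dial was turned to position 3 with the lid shut and let go, and the gripper holds the lid by its handle at 0.75–0.78 rad (about 44 degrees).

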